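Rinse the upturned tumbler on the counter-top glass rinser

TASK

Rinse the tall tumbler that stands upside down on the drying mat: first turn the inlet valve lever of the counter-top glass rinser fully open, in line with its hose, then lift the tumbler off the mat and, still upside down, set it centred over the spray nozzle and press the rinser's spring-loaded star plate gently all the way down. The rinser only sprays while it is pressed, so finish still gripping the tumbler and holding the plate fully down; do not let go. Leave the tea glass and everything else where it is.

Things in the scene. Friction and masses are not known exactly. Their poses are not given: they have to be found in the camera images.
- rinser: Counter-top glass rinser, fixed: stainless drip tray 170 (x) by 190 (y) mm, walls 40 mm high, bar grid inside, its top at 26 mm. Origin on the table under the tray's centre, z up. The round black star plate stands at the tray's centre; the steel inlet valve sits 130 mm from the origin outside the -y end; the grey hose leaves it along -y, under the open lever, and drops over the table's edge.
- star_top (a point): Centre of the top of the star plate, 8 flat black spokes and a ring, 103 mm across, on which a glass's rim rests: 52 mm above the table when not pressed, so above the tray walls. A spray nozzle, a dome 22 mm across and 11 mm high, stands on its centre and goes inside the glass. The point moves down with the plate.
- star (a joint): Travel of the star plate in m: 0 up, 0.012 fully down on its stop. Its return spring pushes up with about 5 N at the start of the travel and 11 N at the end; it springs back when let go. The weight of a glass alone does not press it.
- lever (a joint): Angle of the valve lever in rad about the vertical valve axis, growing counter-clockwise seen from above: 0 closed, lever across the pipe, pointing to the rinser's -x; 1.571 open at its stop, lever in line with the hose, pointing to the rinser's -y, away from the tray. Friction holds it where it is left; about 2 N at the grip turns it.
- valve_axis (a point): Point on the vertical axis of the valve lever, at the lever's height (69 mm above the table).
- lever_grip (a point): Middle of the black grip sleeve of the valve lever, 60 mm from the valve axis, 69 mm above the table. The sleeve is 58 mm long, 14 mm wide and 18 mm high (60 to 78 mm above the table); nothing higher than 40 mm stands beside it.
- beaker: The tall plain plastic tumbler, loose, about 40 g, upside down on the mat: 114 mm high, 81 mm across at the rim (now below), 60 mm at its closed base (now on top), straight taper between: about 64 mm across 20 mm below its top. Hollow, walls 3 mm. Origin at the centre of its base, now its top face, 120 mm above the table at the start; own z points down; rim centre 114 mm along it.
- tea_glass: The shorter waisted clear tea glass, 86 mm high and 62 mm wide, loose, also upside down on the mat beside the tumbler, about 112 mm centre to centre; they may stand either way round. Origin at the centre of its base, now on top; to be left alone.
- mat: Dark ribbed rubber drying mat, fixed, 240 mm (x) by 115 mm (y) by 6 mm thick; origin under its centre on the table. The two glasses stand on it about 56 mm either side of its centre along its x.
- jam_jar: Jar, 64 mm wide and 90 mm high, loose; origin under its centre. To be left alone.
- salt_shaker: Salt shaker, 44 mm wide and 90 mm high, loose; origin under its centre. To be left alone.
- blue_soap: Washing-up liquid bottle, 52 by 86 mm and 219 mm high, loose; origin under its centre. To be left alone.
- tea_spoon: Teaspoon, 132 mm long, loose, lying flat; origin under its centre. To be left alone.

How it is judged:
By the outcome, as a careful person would: the job done as asked, in the order asked, and still so for the second after the job is handed in, while the arm keeps its last pose, push and grip.
It also fails if it takes over 64 s, if anything falls off the work surface, if the arm or the gripper's body presses on something with over 40 N, if the wrist force passes 120 N, or if a joint passes its speed limit or range.

ROBOT

A 7-joint arm with a two-finger parallel gripper is mounted at the origin on a cart in front of the work surface, level with it; the furniture and walls round the work are solid. World frame = base frame: x ahead of the robot, y to its left, z up, the work surface at z = 0. Lengths are in m, angles in rad, forces in N, time in s.
With the tool pointing down it reaches from about 0.35 to 0.775 m from the base axis. Payload 3.1 kg.
Tool frame: the origin (TCP) lies at the very end of the fingers, on their centre line; the grasp point (between the pads) lies 19 mm behind it; z points along the fingers, y is the line along which they close (so a half turn about z gives the same grasp; the last joint's range is limited). The gripper opens to 85 mm and grips with 20 to 120 N. Pads are 22 mm wide; open, the fingers measure 114 mm over their backs; the gripper's body (76 mm by 85 mm) begins 54 mm behind the grasp point. The pads swing forward as they close: fully open they stand 13 mm farther back than shut.
Start: joints at [-1.366, 0.311, 0.014, 1.512, -0.004, 1.319, -0.027], TCP at [0.134, 0.533, 0.231] pointing down, gripper open.
Joint ranges: [-2.7, 2.7], [-0.3, 1.91], [-1.27, 1.3], [0.12, 2.57], [-1.44, 4.58], [0.2, 2.03], [-3.05, 3.05]. Speed limits (rad/s): [2.79, 2.79, 3.14, 3.14, 3.14, 3.14, 3.14].

INTERFACE

Orientations are given as a unit quaternion [x, y, z, w].
In Python, from cell import arm, eyes, nets gives the robot as it stands. The module is installed in compiled form; this text tells all that it offers.
- The arm moves only by the tool jog_arm, never from a script. Its argument "increments" is a list of rows, each a list of 7 numbers: the shift along the tool's x, y, z in mm, then the turn, a rotation vector about the tool's x, y, z in degrees, then the opening, from -1 (shut) to 1 (fully open). A call has 1 to 10 rows; each row is the pose to reach, as a shift and turn from the pose commanded when the call began, along the tool's axes at that moment; what a row does not reach only later rows make up. A row lasts 1/12 s, in which the tool goes at most 41.7 mm and 7.16 degrees, less where a joint would pass 70% of its speed; a pose out of reach is approached as far as the arm can. A call with a gripper value outside its range is refused whole. The fingers move at their own pace and stop on an object; the grip force is fixed at half the most. Time passes only in rows, so rows that repeat a pose let the fingers close. It gives the time, the measured TCP pose, the force, the opening and the grip force at its end, in the units of the state.
- arm.state(): the state, without advancing time (a new reading comes with each control period).
- eyes.capture(name): name is "side" or "top" or "wrist"; returns the picture (400x640x3 uint8, red, green, blue); there is no depth.
- eyes.camera_params(name): a dict with "fx", "fy", "cx", "cy" (pixels), "rvec" (rotation vector, rad) and "tvec" (3), from world to camera coordinates, as OpenCV has them. Camera axes: x right, y down, z forward; pixel columns grow to the right and rows downward; lengths in m; the calibration is good to about 2 mm. A picture is of the moment at which its call begins: read the wrist's pose just before it. camera_params takes no time and is no camera call; for the wrist camera it gives the pose at the moment of the call.
- arm.job_done(): hands the job in; it is judged then, once.
Trained networks look in the newest picture that a camera, given by its name, has taken for a name from the list of things; names that differ only in an ending like _2 or _b are one class to them, and where a whole thing is asked for, a point or a joint stands for the part that bears it (a point fixed in the world has none). Each returns a list of dicts, best first, with "confidence" (0 to 1); they miss things now and then, are a little off and sometimes report something else, mostly with a low value. They report only what shows in the picture. A call takes as long as a camera call.
- nets.regions_of(camera, thing): "region" (400x640 bool, what is visible of it).
- nets.pinpoint(camera, thing): "xyz" ([x, y, z] in m, in world coordinates, good to about 4 mm: a listed point, or the origin of a listed thing).
The state is a dict: "t": time; "joint_pos": joint angles; "dq": joint speeds; "effort": joint torques, N m; "tool_pos": TCP position; "orientation": TCP orientation; "wrist_force": force on the tool from outside, world axes, zero at the start; "ft_torque": the same for the moment, N m; "finger_gap": opening from 0.0 (shut) to 1.0 (fully open); "grasp_force": force on a finger pad.
Only numpy, scipy, OpenCV 4.12 (cv2) and the standard library are available. Lean on these libraries where they do the work, as an engineer would, in place of code of your own. Each camera call takes 0.05 s, during which the arm holds its last target. There are 200 camera calls.

## Working session

There is one attempt and no reset: what is moved stays moved. The work goes in short steps, Python scripts to look and compute and a tool call to move; the robot and the scene stay as the last step left them, time stands still between calls to the robot, and variables do not carry over. Pictures are saved under pics/ and viewed, at most 14 in all, crops included, and the job is handed in when it is done.

Besides the shell and the picture viewer there is one more tool, called after "Emit:" as name(argument=value, ...) on one line, values as JSON. jog_arm: Moves the arm, as the interface text tells. Its arguments: {"type":"object","properties":{"increments":{"type":"array","items":{"type":"array","items":{"type":"number"}}}},"required":["increments"]}

```bash
mkdir -p pics
cat > h.py <<'E'
import numpy as np, cv2
from cell import arm, eyes, nets
from scipy.spatial.transform import Rotation as R
def snap(c,f):
    im=eyes.capture(c); cv2.imwrite('pics/'+f,im[:,:,::-1]); return im
def pin(c,*ts):
    for t in ts:
        print(c,t,[(np.round(d['xyz'],4).tolist(),round(d['confidence'],2)) for d in nets.pinpoint(c,t)[:3]])
def delta(p):
    s=arm.state(); return np.round(R.from_quat(s['orientation']).inv().apply(np.array(p)-s['tool_pos'])*1000,1)
def proj(c,P):
    k=eyes.camera_params(c); K=np.array([[k['fx'],0,k['cx']],[0,k['fy'],k['cy']],[0,0,1]])
    return cv2.projectPoints(np.array(P,float).reshape(-1,3),np.array(k['rvec'],float),np.array(k['tvec'],float),K,None)[0].reshape(-1,2)
def st():
    s=arm.state(); print({k:np.round(v,4).tolist() for k,v in s.items()}); print(np.round(R.from_quat(s['orientation']).as_matrix(),3).tolist())
E
python3 - <<'E'
from h import *
st()
for c in('top','side'):
    snap(c,c+'0.png')
    pin(c,'rinser','star_top','valve_axis','lever_grip','beaker','tea_glass','mat')
pin('top','jam_jar','salt_shaker','blue_soap','tea_spoon')
E
```

```text
{'t': 0.0, 'joint_pos': [-1.3657, 0.3117, 0.014, 1.5131, -0.0044, 1.3192, -0.0272], 'dq': [0.0005, 0.0001, -0.0006, -0.0004, 0.0003, 0.0, 0.0008], 'effort': [-0.0004, -37.9921, 0.146, -23.059, 0.0122, 0.0134, 0.0], 'tool_pos': [0.1342, 0.5326, 0.2302], 'orientation': [0.1231, 0.9924, -0.0012, -0.0001], 'wrist_force': [0.0779, -0.6386, 0.3993], 'ft_torque': [-0.0247, -0.0032, -0.0047], 'grasp_force': 0.0, 'finger_gap': 1.0008}
[[-0.97, 0.244, -0.0], [0.244, 0.97, -0.002], [-0.0, -0.002, -1.0]]
top rinser [([0.5266, -0.135, 0.0013], 0.67)]
top star_top [([0.5196, -0.1357, 0.0492], 0.76)]
top valve_axis [([0.4066, -0.1846, 0.0666], 0.84), ([0.5263, -0.1323, -0.0009], 0.24)]
top lever_grip [([0.3749, -0.131, 0.0709], 0.61)]
top beaker [([0.5792, 0.1475, 0.1262], 0.87)]
top tea_glass [([0.6367, 0.0466, 0.0924], 0.86)]
top mat [([0.605, 0.0915, -0.0043], 0.88)]
side rinser [([0.5259, -0.1348, -0.0004], 0.88)]
side star_top [([0.5239, -0.1299, 0.0555], 0.96)]
side valve_axis [([0.404, -0.1842, 0.067], 0.96)]
side lever_grip [([0.3716, -0.1341, 0.0701], 0.7)]
side beaker [([0.5849, 0.1453, 0.1218], 0.68)]
side tea_glass [([0.6342, 0.0477, 0.0933], 0.83)]
side mat [([0.6393, 0.0486, 0.0889], 0.41)]
top jam_jar [([0.7154, -0.364, 0.0013], 0.71)]
top salt_shaker [([0.625, -0.3257, -0.0003], 0.86), ([0.4075, -0.1864, 0.0687], 0.59), ([0.3744, -0.1329, 0.0704], 0.4)]
top blue_soap [([0.803, 0.0724, 0.0024], 0.82)]
top tea_spoon [([0.6642, -0.2235, -0.0021], 0.77)]
```

View pics/top0.png

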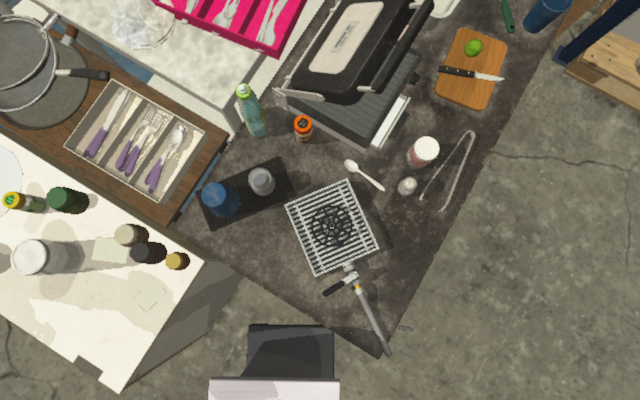

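View pics/side0.png

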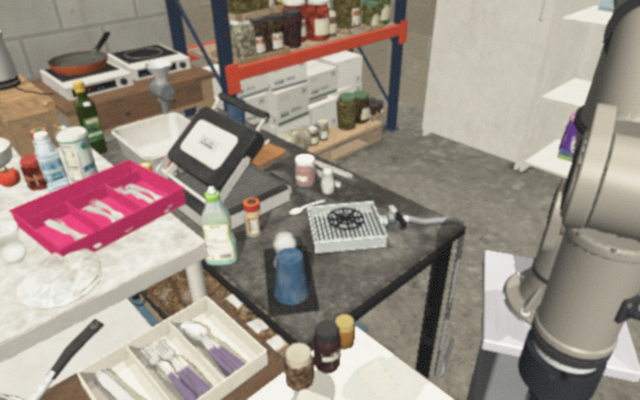

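The top view shows the blue tumbler at about (220,200), with the tea glass next to it at (262,180). The star plate is at (333,225), the valve at (350,275), and the black lever at (337,286), pointing across the pipe. The networks agree with this. I'll go to a hover over the lever, closing the fingers and aligning the tool y axis with the rinser's y axis.

Run:
```python
from h import *
print(delta([.42,.25,.24]),delta([.40,-.06,.22]), delta([.40,-.10,.20]))
```

```text
[-346.2 -205.    -8.7] [-402.5 -510.5   11.3] [-412.3 -549.3   31.3]
```

Emit:
jog_arm(increments=[[-35,-20,0,0,0,6,-1],[-70,-41,-2,0,0,12,-1],[-105,-62,-3,0,0,18,-1],[-140,-83,-4,0,0,24,-1],[-175,-104,-5,0,0,30,-1],[-210,-125,-6,0,0,36,-1],[-245,-146,-7,0,0,42,-1],[-280,-166,-8,0,0,48,-1],[-315,-186,-8,0,0,53,-1],[-346,-205,-8,0,0,53,-1]])

```text
t: 1.83
tool_pos: [0.4216, 0.2479, 0.2398]
orientation: [0.555, 0.832, 0.001, 0.0]
wrist_force: [-0.7, 0.8, -0.2]
finger_gap: 0.002
grasp_force: 0.0
```

Run:
```python
from h import *
st()
print(delta([.40,-.06,.22]))
```

```text
{'t': 1.8333, 'joint_pos': [-0.906, 0.1833, 0.3993, 1.6696, -0.0732, 1.3019, -0.0984], 'dq': [0.6438, 0.2129, 0.3288, -0.212, -0.1447, 0.0391, 1.0844], 'effort': [-2.5153, -31.5604, 1.2826, -22.0944, 0.138, 0.1687, -1.3286], 'tool_pos': [0.4216, 0.2479, 0.2398], 'orientation': [0.5547, 0.8321, 0.0006, 0.0005], 'wrist_force': [-0.7362, 0.7821, -0.174], 'ft_torque': [0.0523, -0.0573, 0.0752], 'grasp_force': 0.0, 'finger_gap': 0.0016}
[[-0.385, 0.923, 0.001], [0.923, 0.385, 0.0], [-0.0, 0.002, -1.0]]
[-275.9 -138.4   19.6]
```

Emit:
jog_arm(increments=[[-33,-17,2,0,0,0,-1],[-67,-34,4,0,0,0,-1],[-101,-51,6,0,0,0,-1],[-135,-68,8,0,0,0,-1],[-169,-85,10,0,0,0,-1],[-203,-102,12,0,0,0,-1],[-237,-119,15,0,0,0,-1],[-270,-136,18,0,0,0,-1],[-270,-136,18,0,0,0,-1],[-270,-136,18,0,0,0,-1]])

```text
t: 2.67
tool_pos: [0.399, -0.0539, 0.2215]
orientation: [0.556, 0.831, 0.0, 0.0]
wrist_force: [0.2, 0.7, 0.2]
finger_gap: -0.004
grasp_force: 0.0
```

Run:
```python
from h import *
st()
for c in('wrist','top','side'):
    snap(c,c+'1.png')
    pin(c,'rinser','star_top','valve_axis','lever_grip')
```

```text
{'t': 2.6667, 'joint_pos': [-0.5779, -0.006, 0.6755, 1.9081, 0.0031, 1.2375, 0.4892], 'dq': [-0.0385, 0.0118, -0.0731, -0.0063, -0.0291, -0.0005, -0.0087], 'effort': [1.3406, -17.818, 1.2176, -22.4162, 0.3644, 0.0192, 0.0635], 'tool_pos': [0.399, -0.0539, 0.2215], 'orientation': [0.5556, 0.8315, 0.0005, 0.0001], 'wrist_force': [0.2073, 0.6546, 0.2296], 'ft_torque': [0.0459, -0.038, 0.017], 'grasp_force': 0.0, 'finger_gap': -0.0039}
[[-0.383, 0.924, 0.001], [0.924, 0.383, 0.001], [0.0, 0.001, -1.0]]
wrist rinser [([0.5227, -0.1324, -0.0018], 0.64)]
wrist star_top [([0.5258, -0.1285, 0.0512], 0.68)]
wrist valve_axis [([0.4049, -0.1822, 0.0671], 0.95), ([0.527, -0.1278, 0.0506], 0.49)]
wrist lever_grip [([0.3727, -0.1337, 0.0712], 0.96)]
top rinser [([0.5262, -0.1316, -0.0029], 0.95)]
top star_top [([0.5194, -0.1344, 0.0471], 0.62)]
top valve_axis [([0.4056, -0.1826, 0.0679], 0.86)]
top lever_grip [([0.3767, -0.1344, 0.0699], 0.67)]
side rinser []
side star_top [([0.371, -0.1322, 0.0702], 0.4)]
side valve_axis [([0.4043, -0.1834, 0.0676], 0.88), ([0.3706, -0.1346, 0.068], 0.4)]
side lever_grip [([0.3701, -0.1385, 0.0685], 0.64), ([0.6284, -0.3305, -0.0], 0.56), ([0.6646, -0.216, 0.0033], 0.22)]
```

View pics/wrist1.png

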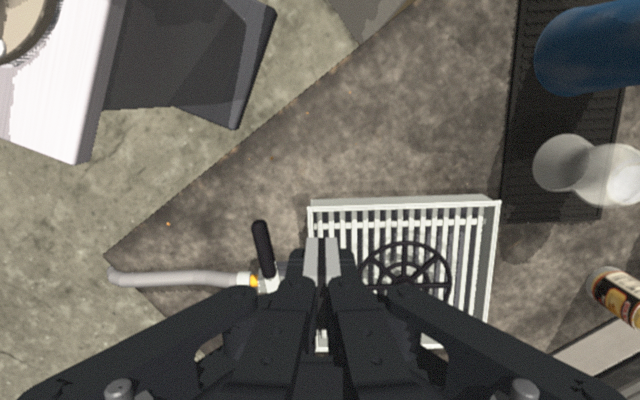

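The picture shows the lever sleeve at (263,248), across the hose and tilted about 10° towards it. The tray edge is at 310 and the star plate at (405,280). Next I work out the push arc.

Run:
```python
from h import *
s=arm.state(); tx=np.array([-.391,.92,0]); ty=np.array([.92,.391,0]); V=np.array([.405,-.183,.0625])
p0=V+.055*tx+.034*ty
print('above',delta(p0+[0,0,.05]),'down',delta(p0))
for th in list(range(0,100,10))+[93]:
    t=np.radians(th); d=np.array([np.cos(t),np.sin(t)]); n=np.array([-d[1],d[0]])
    c=.055*d+(-.007-.011*abs(d[1])-.0145*abs(d[0]))*n
    print(th,np.round(1000*(c[0]-.055),0),np.round(1000*(-c[1]-.034),0))
```

```text
above [-68.2 -12.1 108.8] down [-68.2 -12.1 158.8]
0 0.0 -12.0
10 3.0 -21.0
20 5.0 -30.0
30 5.0 -40.0
40 3.0 -50.0
50 -1.0 -60.0
60 -7.0 -70.0
70 -15.0 -78.0
80 -25.0 -85.0
90 -37.0 -89.0
93 -39.0 -90.0
```

Emit:
jog_arm(increments=[[-34,-6,20,0,0,0,-1],[-68,-12,50,0,0,0,-1],[-68,-12,80,0,0,0,-1],[-68,-12,105,0,0,0,-1],[-68,-12,125,0,0,0,-1],[-68,-12,142,0,0,0,-1],[-68,-12,154,0,0,0,-1],[-68,-12,158,0,0,0,-1],[-68,-12,158,0,0,0,-1],[-68,-12,158,0,0,0,-1]])

```text
t: 4.25
tool_pos: [0.4152, -0.1191, 0.0637]
orientation: [0.553, 0.833, 0.0, 0.0]
wrist_force: [-0.1, 0.3, -0.0]
finger_gap: 0.004
grasp_force: 0.0
```

Run:
```python
from h import *
print(delta(np.array([.405,-.183,.0625])+.055*np.array([-.391,.92,0])+.034*np.array([.92,.391,0])))
snap('wrist','w2.png')
```

```text
[ 0.2 -0.4  1.2]
```

View pics/w2.png

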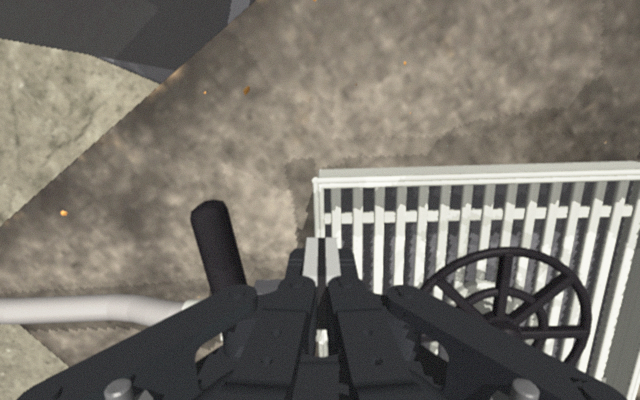

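The fingertips at (322,260) are clear of the lever, which is at (217,245) on their left, over the gap before the tray. I'll push along the arc.

Emit:
jog_arm(increments=[[1,-8,1,0,0,0,-1],[3,-16,1,0,0,0,-1],[4,-24,1,0,0,0,-1],[5,-32,1,0,0,0,-1],[5,-40,1,0,0,0,-1],[4,-45,1,0,0,0,-1],[3,-50,1,0,0,0,-1],[1,-55,1,0,0,0,-1],[-1,-60,1,0,0,0,-1],[-1,-60,1,0,0,0,-1]])

```text
t: 5.13
tool_pos: [0.3586, -0.1438, 0.0622]
orientation: [0.554, 0.833, -0.0, -0.001]
wrist_force: [0.8, 0.2, -0.6]
finger_gap: -0.0
grasp_force: 0.2
```

Run:
```python
from h import *
V=np.array([.405,-.183,.0625])
print(-delta(V))
```

```text
[ 54.1 -27.6   0.4]
```

Emit:
jog_arm(increments=[[-3,-5,0,0,0,0,-1],[-6,-10,0,0,0,0,-1],[-10,-14,0,0,0,0,-1],[-14,-18,0,0,0,0,-1],[-19,-22,0,0,0,0,-1],[-24,-25,0,0,0,0,-1],[-28,-27,0,0,0,0,-1],[-32,-28,0,0,0,0,-1],[-34,-28,0,0,0,0,-1],[-34,-28,0,0,0,0,-1]])

```text
t: 5.97
tool_pos: [0.3463, -0.1861, 0.062]
orientation: [0.553, 0.833, -0.001, -0.001]
wrist_force: [-1.1, 0.3, 0.5]
finger_gap: 0.002
grasp_force: 0.3
```

Emit:
jog_arm(increments=[[-1,0,0,0,0,0,-1],[-2,0,0,0,0,0,-1],[-2,0,0,0,0,0,-1]])

```text
t: 6.22
tool_pos: [0.3471, -0.187, 0.062]
orientation: [0.553, 0.833, -0.0, -0.001]
wrist_force: [-3.1, 1.6, -0.5]
finger_gap: -0.005
grasp_force: 0.9
```

Run:
```python
from h import *
V=np.array([.405,-.183,.0625])
print(-delta(V)); st()
snap('wrist','w3.png'); pin('wrist','lever_grip','valve_axis')
```

```text
[ 18.8 -54.9   0.6]
{'t': 6.2167, 'joint_pos': [-0.2396, 0.2403, 0.7931, 2.1572, -0.2314, 0.8294, 1.096], 'dq': [-0.0048, -0.0027, -0.0025, 0.0022, 0.0007, -0.009, -0.0033], 'effort': [0.042, -22.1526, 3.49, -18.6846, -0.0839, -0.8385, 0.0482], 'tool_pos': [0.3471, -0.187, 0.062], 'orientation': [0.553, 0.8332, -0.0003, -0.0009], 'wrist_force': [-3.0723, 1.5594, -0.45], 'ft_torque': [0.2607, 0.4522, -0.018], 'grasp_force': 0.9345, 'finger_gap': -0.0053}
[[-0.388, 0.921, -0.002], [0.921, 0.388, 0.001], [0.001, -0.001, -1.0]]
wrist lever_grip []
wrist valve_axis [([0.405, -0.1826, 0.0652], 0.85)]
```

View pics/w3.png

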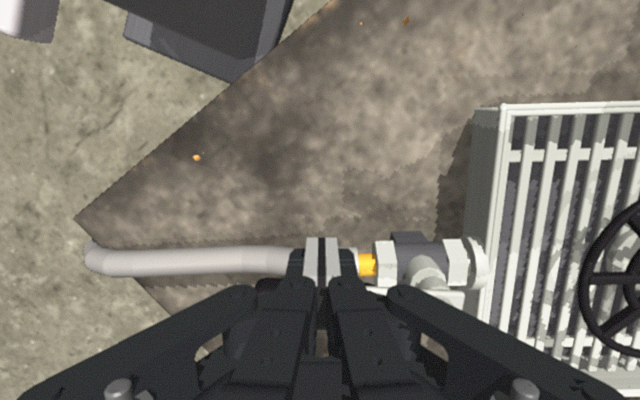

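The fingers are now beside the lever, just over the hose line at (322,260), and the lever is almost in line. I'll push on gently until I feel the stop.

Emit:
jog_arm(increments=[[-1,0,0,0,0,0,-1],[-2,0,0,0,0,0,-1],[-2,0,0,0,0,0,-1],[-2,0,0,0,0,0,-1]])

```text
t: 6.7
tool_pos: [0.3487, -0.1891, 0.0622]
orientation: [0.553, 0.833, -0.0, -0.0]
wrist_force: [-2.8, 1.1, -1.7]
finger_gap: -0.0
grasp_force: 1.0
```

Emit:
jog_arm(increments=[[-1,0,0,0,0,0,-1],[-2,0,0,0,0,0,-1],[-2,0,0,0,0,0,-1],[-2,0,0,0,0,0,-1]])

```text
t: 7.03
tool_pos: [0.3494, -0.1909, 0.0622]
orientation: [0.553, 0.833, -0.0, -0.0]
wrist_force: [-2.3, 1.8, -0.9]
finger_gap: 0.004
grasp_force: 1.2
```

Emit:
jog_arm(increments=[[-1,0,0,0,0,0,-1],[-2,0,0,0,0,0,-1],[-2,0,0,0,0,0,-1],[-2,0,0,0,0,0,-1]])

```text
t: 7.37
tool_pos: [0.3495, -0.1912, 0.0621]
orientation: [0.553, 0.833, 0.001, -0.002]
wrist_force: [-4.2, 5.4, 3.6]
finger_gap: -0.0
grasp_force: 3.0
```

Emit:
jog_arm(increments=[[-1,0,0,0,0,0,-1],[-2,0,0,0,0,0,-1],[-2,0,0,0,0,0,-1],[-2,0,0,0,0,0,-1]])

```text
t: 7.7
tool_pos: [0.3496, -0.1913, 0.062]
orientation: [0.552, 0.834, 0.002, -0.003]
wrist_force: [-5.5, 8.5, 7.6]
finger_gap: -0.001
grasp_force: 4.9
```

The force climbs while the tool stays put, so the lever is on its stop. I'll back off and rise.

Emit:
jog_arm(increments=[[8,0,0,0,0,0,-1],[20,0,0,0,0,0,-1],[24,0,-10,0,0,0,-1],[24,0,-40,0,0,0,-1],[24,0,-75,0,0,0,-1],[24,0,-110,0,0,0,-1],[24,0,-140,0,0,0,-1],[24,0,-150,0,0,0,0],[24,0,-150,0,0,0,1],[24,0,-150,0,0,0,1]])

```text
t: 8.53
tool_pos: [0.3434, -0.1729, 0.2131]
orientation: [0.553, 0.833, 0.001, 0.002]
wrist_force: [-0.1, 0.7, -0.9]
finger_gap: 0.417
grasp_force: 0.0
```

Run:
```python
from h import *
for c in('wrist','top','side'):
    snap(c,c+'3.png')
    pin(c,'lever_grip','star_top','valve_axis','rinser','beaker')
st(); print(delta([.582,.1465,.22]))
```

```text
wrist lever_grip [([0.3509, -0.2129, 0.0712], 0.87)]
wrist star_top [([0.5243, -0.1301, 0.0525], 0.58)]
wrist valve_axis [([0.4042, -0.1826, 0.0643], 0.68)]
wrist rinser [([0.5256, -0.1349, -0.0003], 0.94), ([0.6588, -0.2207, -0.0003], 0.45), ([0.526, -0.1275, 0.0467], 0.28)]
wrist beaker []
top lever_grip [([0.6262, -0.3281, -0.0022], 0.69), ([0.3516, -0.2079, 0.0694], 0.61), ([0.5188, -0.1352, 0.0502], 0.17)]
top star_top [([0.5214, -0.1326, 0.0502], 0.67)]
top valve_axis [([0.4055, -0.1841, 0.0667], 0.82)]
top rinser [([0.5209, -0.1319, -0.0013], 0.73)]
top beaker [([0.5847, 0.1436, 0.1271], 0.84)]
side lever_grip [([0.3463, -0.2099, 0.0719], 0.46)]
side star_top [([0.5246, -0.1279, 0.0546], 0.98)]
side valve_axis [([0.405, -0.1845, 0.0642], 0.92)]
side rinser [([0.5261, -0.1328, -0.0009], 0.64)]
side beaker [([0.582, 0.1452, 0.1216], 0.74)]
{'t': 9.4333, 'joint_pos': [-0.4075, -0.0636, 0.8038, 1.9689, 0.0488, 1.2172, 0.7775], 'dq': [0.0008, -0.0004, -0.0008, -0.0001, -0.0002, 0.0012, -0.0001], 'effort': [0.0003, -12.5988, -1.0148, -22.3326, 0.0111, 0.0009, 0.0], 'tool_pos': [0.3419, -0.1724, 0.2123], 'orientation': [0.5529, 0.8332, 0.0, 0.0001], 'wrist_force': [-0.6866, 0.8433, -0.5009], 'ft_torque': [0.0267, -0.0331, 0.0285], 'grasp_force': 0.0, 'finger_gap': 0.9988}
[[-0.389, 0.921, 0.0], [0.921, 0.389, -0.0], [-0.0, 0.0, -1.0]]
[200.6 345.2  -7.6]
```

View pics/wrist3.png

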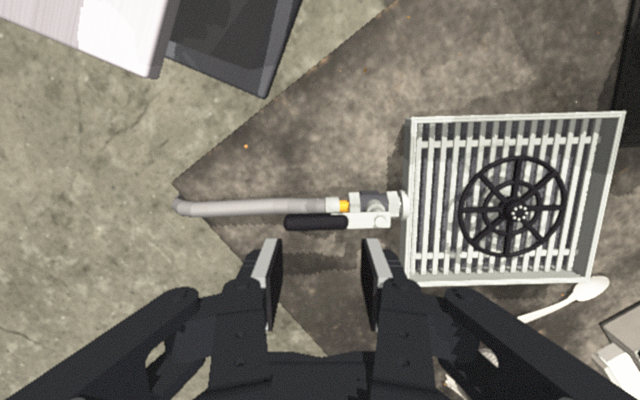

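The lever now runs parallel to the hose, from (285,222) to (390,220), so the valve is open. Next I move to a viewing pose near the tumbler.

Emit:
jog_arm(increments=[[12,38,-2,0,0,0,1],[24,77,-4,0,0,0,1],[36,116,-6,0,0,0,1],[48,155,-8,0,0,0,1],[60,194,-8,0,0,0,1],[72,233,-8,0,0,0,1],[84,272,-8,0,0,0,1],[96,311,-8,0,0,0,1],[100,342,-8,0,0,0,1],[100,342,-8,0,0,0,1]])

```text
t: 10.27
tool_pos: [0.622, 0.0601, 0.2173]
orientation: [0.549, 0.836, 0.001, -0.0]
wrist_force: [-1.1, 0.9, -0.5]
finger_gap: 0.996
grasp_force: 0.0
```

Run:
```python
from h import *
st()
for c in('wrist','side'):
    im=snap(c,c+'4.png')
    pin(c,'beaker','tea_glass')
    r=nets.regions_of(c,'beaker')
    if r:
        m=r[0]['region']; ys,xs=np.nonzero(m); print(r[0]['confidence'],xs.min(),xs.max(),ys.min(),ys.max())
    print('pred top',proj(c,[[.5835,.145,.12]]))
```

```text
{'t': 10.2667, 'joint_pos': [-0.5155, 0.5241, 0.6272, 1.3288, -0.3051, 1.3837, 0.5125], 'dq': [0.0093, -0.0814, 0.0494, 0.1169, 0.0709, 0.0416, 0.016], 'effort': [3.033, -45.0769, 9.1332, -23.3161, 0.3159, -0.0862, -0.1033], 'tool_pos': [0.622, 0.0601, 0.2173], 'orientation': [0.5487, 0.836, 0.0007, -0.0003], 'wrist_force': [-1.0671, 0.9217, -0.5007], 'ft_torque': [0.0449, 0.0611, 0.0365], 'grasp_force': 0.0, 'finger_gap': 0.9959}
[[-0.398, 0.917, 0.0], [0.917, 0.398, 0.002], [0.001, 0.001, -1.0]]
wrist beaker [([0.5831, 0.1412, 0.1202], 0.63)]
wrist tea_glass [([0.63, 0.0474, 0.0946], 0.97)]
0.58 279 365 15 116
pred top [[328.23842517  52.31027228]]
side beaker [([0.5827, 0.1451, 0.121], 0.61)]
side tea_glass [([0.6353, 0.0511, 0.0913], 0.81)]
0.63 274 307 248 304
pred top [[290.50972387 254.5282163 ]]
```

View pics/wrist4.png

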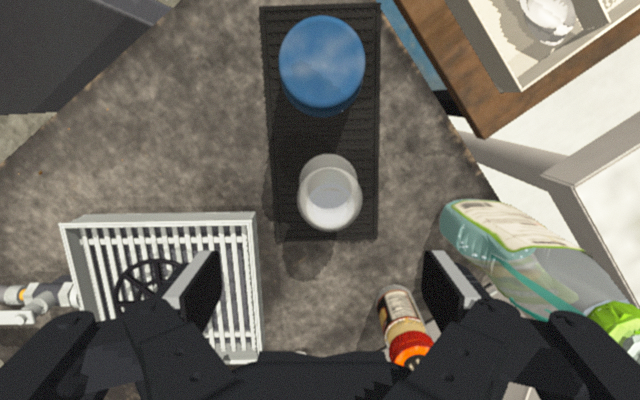

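Run:
```python
from h import *
im=snap('wrist','w5.png'); r=nets.regions_of('wrist','beaker')[0]['region']
ys,xs=np.nonzero(r); w=[(np.nonzero(r[y])[0].min(),np.nonzero(r[y])[0].max()) for y in (40,50,58,66,75)]
print(xs.min(),xs.max(),ys.min(),ys.max(),w)
pin('wrist','beaker')
for b in([.5835,.145],[.585,.142],[.582,.140]):
    a=np.linspace(0,2*np.pi,60); q=proj('wrist',np.c_[b[0]+.03*np.cos(a),b[1]+.03*np.sin(a),.12+0*a]); print(b,q.min(0),q.max(0))
    print(delta([*b,.20]))
```

```text
287 375 6 110 [(np.int64(290), np.int64(373)), (np.int64(288), np.int64(375)), (np.int64(287), np.int64(374)), (np.int64(287), np.int64(372)), (np.int64(288), np.int64(367))]
wrist beaker [([0.5851, 0.1444, 0.1236], 0.93)]
[0.5835, 0.145] [281.93131494   4.19630702] [371.67757092 100.7590535 ]
[98.8  4.4 20.9]
[0.585, 0.142] [282.42336576   9.97144232] [371.80365186 105.74808567]
[95.5  4.6 20.9]
[0.582, 0.14] [277.18405903  11.14413203] [366.49092383 106.76237443]
[94.8  1.1 20.9]
```

The tumbler's top is at about (331,52), which puts it at (0.5855, 0.1447). The tea glass at (330,195) is clear of the finger line. Now I approach and descend.

Emit:
jog_arm(increments=[[33,2,5,0,0,0,1],[66,4,10,0,0,0,1],[90,6,15,0,0,0,1],[98,6,25,0,0,0,1],[98,6,50,0,0,0,1],[98,6,80,0,0,0,1],[98,6,110,0,0,0,1],[98,6,130,0,0,0,1],[98,6,145,0,0,0,1],[98,6,145,0,0,0,1]])

```text
t: 11.65
tool_pos: [0.5824, 0.1439, 0.0713]
orientation: [0.553, 0.833, -0.003, -0.002]
wrist_force: [-1.1, 0.3, -0.5]
finger_gap: 1.001
grasp_force: 0.0
```

Run:
```python
from h import *
print(delta([.5855,.1447,.076])); st(); snap('side','s6.png'); 
im=cv2.imread('pics/s6.png')[180:340,200:400]; cv2.imwrite('pics/s6c.png',cv2.resize(im,(750,600)))
```

```text
[-0.5  3.2 -4.7]
{'t': 11.65, 'joint_pos': [-0.6563, 0.5988, 0.5703, 1.5899, -0.3535, 1.066, 0.4081], 'dq': [-0.0067, -0.0386, 0.0196, -0.0561, 0.0112, 0.0435, -0.0125], 'effort': [0.4512, -44.7891, 7.8264, -20.5123, -0.0326, -0.4246, 0.0581], 'tool_pos': [0.5824, 0.1439, 0.0713], 'orientation': [0.5533, 0.833, -0.0032, -0.0024], 'wrist_force': [-1.1108, 0.346, -0.4843], 'ft_torque': [-0.0213, 0.0189, -0.0211], 'grasp_force': 0.0, 'finger_gap': 1.0007}
[[-0.388, 0.922, -0.008], [0.922, 0.388, -0.003], [0.001, -0.008, -1.0]]
```

View pics/s6c.png

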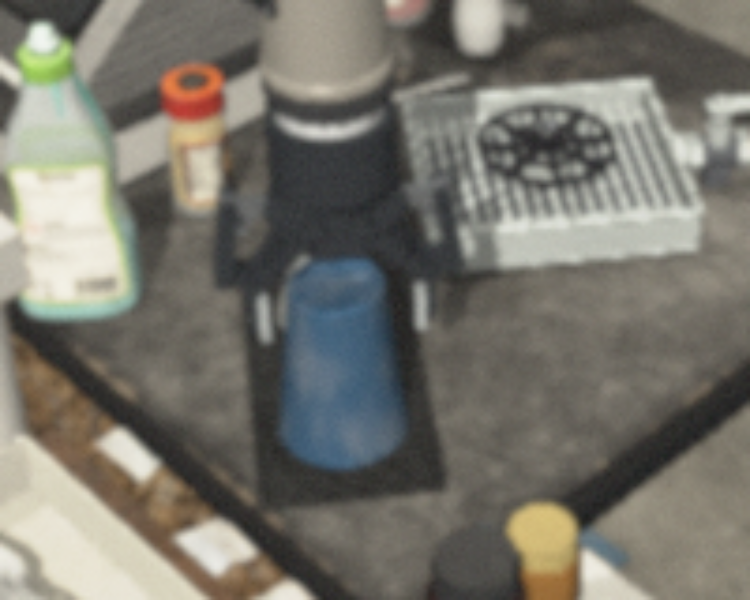

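The tumbler at (338,270 top) sits centred between the pads at 265 and 420, so I'll close.

Emit:
jog_arm(increments=[[0,1,0,0,0,0,0.8],[0,1,0,0,0,0,0.6],[0,1,0,0,0,0,0.4],[0,1,0,0,0,0,0.2],[0,1,0,0,0,0,0],[0,1,0,0,0,0,-0.5],[0,1,0,0,0,0,-1],[0,1,0,0,0,0,-1],[0,1,0,0,0,0,-1],[0,1,0,0,0,0,-1]])

```text
t: 12.53
tool_pos: [0.5886, 0.1452, 0.0781]
orientation: [0.553, 0.833, 0.002, 0.002]
wrist_force: [0.9, -0.7, 6.3]
finger_gap: 0.749
grasp_force: 65.6
```

Emit:
jog_arm(increments=[[0,0,-5,0,0,0,-1],[0,0,-15,0,0,0,-1],[0,0,-30,0,0,0,-1],[0,0,-50,0,0,0,-1],[0,0,-70,0,0,0,-1],[0,0,-90,0,0,0,-1],[0,0,-105,0,0,0,-1],[0,0,-110,0,0,0,-1],[0,0,-110,0,0,0,-1],[0,0,-110,0,0,0,-1]])

```text
t: 13.37
tool_pos: [0.5861, 0.1458, 0.1851]
orientation: [0.553, 0.833, -0.0, -0.0]
wrist_force: [-0.1, -0.6, -0.1]
finger_gap: 0.749
grasp_force: 64.9
```

Run:
```python
from h import *
st()
for c in('side','top'):
    im=snap(c,c+'7.png'); pin(c,'beaker','star_top')
im=cv2.imread('pics/side7.png')[130:330,190:430]; cv2.imwrite('pics/s7c.png',cv2.resize(im,(720,600)))
print(delta([.5240,-.1310,.22]))
```

```text
{'t': 13.3667, 'joint_pos': [-0.6802, 0.4971, 0.6138, 1.4464, -0.2902, 1.2897, 0.3563], 'dq': [0.0001, 0.0186, -0.007, 0.0231, -0.0006, -0.0013, -0.0003], 'effort': [0.0876, -42.7452, 6.8429, -22.72, 0.0228, -0.0262, -0.0025], 'tool_pos': [0.5861, 0.1458, 0.1851], 'orientation': [0.5529, 0.8333, -0.0, -0.0003], 'wrist_force': [-0.0695, -0.6395, -0.1092], 'ft_torque': [-0.0514, 0.0231, 0.0123], 'grasp_force': 64.9129, 'finger_gap': 0.7489}
[[-0.389, 0.921, -0.0], [0.921, 0.389, 0.0], [0.0, -0.0, -1.0]]
side beaker [([0.5839, 0.1477, 0.2289], 0.95), ([0.3486, -0.2069, 0.0702], 0.58)]
side star_top [([0.5279, -0.1259, 0.0532], 0.92)]
top beaker [([0.5834, 0.1468, 0.2318], 0.72), ([0.5195, -0.1315, 0.0534], 0.26)]
top star_top [([0.5189, -0.1369, 0.0513], 0.69), ([0.6621, -0.221, -0.0004], 0.46)]
[-230.8 -164.6  -35.4]
```

View pics/s7c.png

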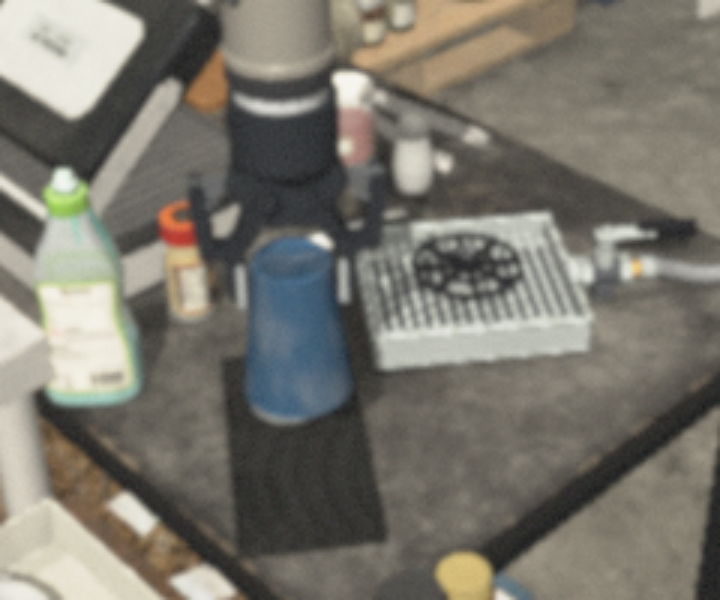

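The tumbler is held upright (top edge at about (293,250), rim at (300,410)), and the tea glass is hidden behind it. I'll go to a spot beside the star for a close look.

Emit:
jog_arm(increments=[[0,0,-15,0,0,0,-1],[-15,-8,-32,0,0,0,-1],[-40,-22,-35,0,0,0,-1],[-70,-38,-35,0,0,0,-1],[-100,-54,-35,0,0,0,-1],[-130,-70,-35,0,0,0,-1],[-160,-86,-35,0,0,0,-1],[-190,-102,-35,0,0,0,-1],[-220,-118,-35,0,0,0,-1],[-250,-132,-35,0,0,0,-1]])

```text
t: 14.5
tool_pos: [0.5611, -0.1378, 0.2201]
orientation: [0.553, 0.833, -0.0, -0.0]
wrist_force: [1.4, 0.4, -0.5]
finger_gap: 0.748
grasp_force: 64.9
```

Emit:
jog_arm(increments=[[-25,-12,0,0,0,0,-1],[-50,-22,0,0,0,0,-1],[-70,-30,0,0,0,0,-1],[-80,-33,0,0,0,0,-1],[-80,-33,0,0,0,0,-1],[-80,-33,0,0,0,0,-1],[-80,-33,0,0,0,0,-1],[-80,-33,0,0,0,0,-1],[-80,-33,0,0,0,0,-1],[-80,-33,0,0,0,0,-1]])

```text
t: 15.33
tool_pos: [0.5631, -0.2211, 0.2203]
orientation: [0.552, 0.834, 0.0, -0.0]
wrist_force: [0.1, 0.2, 0.1]
finger_gap: 0.747
grasp_force: 64.9
```

Run:
```python
from h import *
for i in range(2):
    snap('wrist','w8.png'); pin('wrist','star_top','rinser')
r=nets.regions_of('wrist','star_top')
ys,xs=np.nonzero(r[0]['region']); print(xs.min(),xs.max(),ys.min(),ys.max())
a=np.linspace(0,2*np.pi,90)
q=proj('wrist',np.c_[.5242+.0515*np.cos(a),-.1322+.0515*np.sin(a),.052+0*a]); print(q.min(0),q.max(0),proj('wrist',[[.5242,-.1322,.063],[.5242-.0039,-.1322+.0092,.063],[.5242+.0092,-.1322+.0039,.063]]))
st()
```

```text
wrist star_top [([0.5254, -0.1277, 0.0508], 0.83)]
wrist rinser [([0.526, -0.1344, -0.0001], 0.69)]
wrist star_top [([0.5235, -0.1271, 0.0515], 0.9)]
wrist rinser [([0.5211, -0.1356, -0.0013], 0.55)]
261 380 0 124
[260.33195074  -2.66704415] [380.10949219 125.37819847] [[320.17491023  63.27479036]
 [320.12766177  50.273773  ]
 [332.22210931  63.23636813]]
{'t': 15.6833, 'joint_pos': [-0.1106, 0.4942, 0.7064, 1.3884, -0.3194, 1.3744, 0.9971], 'dq': [0.0008, 0.0019, 0.0022, -0.0024, -0.0012, 0.001, -0.0002], 'effort': [-0.0639, -40.9166, 7.2801, -22.308, 0.0076, 0.004, -0.0002], 'tool_pos': [0.5626, -0.2226, 0.2203], 'orientation': [0.553, 0.8332, 0.0, 0.0], 'wrist_force': [-0.0276, -0.1281, 0.298], 'ft_torque': [0.0494, 0.0138, -0.0041], 'grasp_force': 64.9343, 'finger_gap': 0.7503}
[[-0.388, 0.921, 0.0], [0.921, 0.388, 0.0], [-0.0, 0.0, -1.0]]
```

View pics/w8.png

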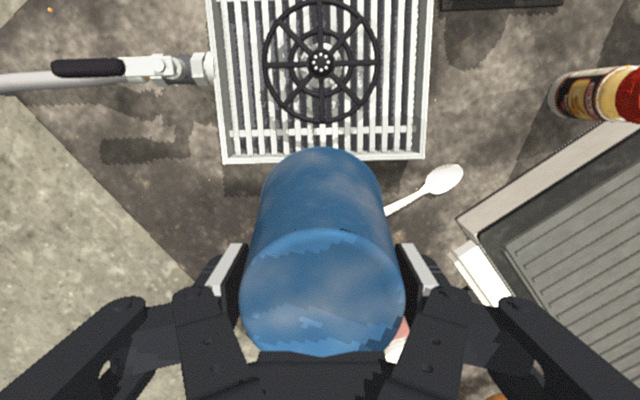

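The star's nozzle is at (320,63) and its ring spans x 262–381, within 1 px of my estimate. The tumbler rim's far edge is at y≈148, its top face edge at y≈228 and x 240–405. I'll use these to check how the tumbler sits in the gripper.

Run:
```python
from h import *
s=arm.state(); Rm=R.from_quat(s['orientation']).as_matrix(); p=np.array(s['tool_pos']); a=np.linspace(0,2*np.pi,180)
for h in(.040,.044):
  for dx in(-.004,0,.004):
    o=[]
    for rr,z in((.030,-h),(.0405,.114-h)):
        P=p+np.c_[dx+rr*np.cos(a),rr*np.sin(a),z+0*a]@Rm.T; q=proj('wrist',P); o.append((q.min(0).round(1).tolist(),q.max(0).round(1).tolist()))
    print(h,dx,o)
print(delta([.5242,-.1322,.17]))
```

```text
0.04 -0.004 [([234.8, 240.1], [404.8, 386.7]), ([260.6, 153.3], [380.4, 266.8])]
0.04 0 [([234.0, 228.8], [405.6, 378.1]), ([260.3, 147.1], [380.7, 261.7])]
0.04 0.004 [([233.1, 217.2], [406.4, 369.4]), ([260.0, 140.8], [381.0, 256.5])]
0.044 -0.004 [([231.9, 245.2], [407.6, 395.6]), ([259.6, 154.3], [381.5, 269.5])]
0.044 0 [([231.0, 233.5], [408.4, 386.8]), ([259.3, 148.0], [381.7, 264.3])]
0.044 0.004 [([230.1, 221.6], [409.3, 377.9]), ([259.0, 141.6], [382.0, 259.1])]
[98.2 -0.3 50.3]
```

The tumbler is centred in the gripper, with its top about 41 mm above the TCP. I'll move over the star and descend to just above it.

Emit:
jog_arm(increments=[[20,0,0,0,0,0,-1],[45,0,5,0,0,0,-1],[70,0,15,0,0,0,-1],[90,0,25,0,0,0,-1],[98,0,35,0,0,0,-1],[98,0,50,0,0,0,-1],[98,0,65,0,0,0,-1],[98,0,75,0,0,0,-1],[98,0,75,0,0,0,-1],[98,0,75,0,0,0,-1]])

```text
t: 16.52
tool_pos: [0.5243, -0.1325, 0.1451]
orientation: [0.553, 0.833, -0.0, -0.0]
wrist_force: [0.8, -0.2, -0.2]
finger_gap: 0.745
grasp_force: 64.9
```

Run:
```python
from h import *
for i in range(3): arm.state(); eyes.capture('top')
st(); print(delta([.5242,-.1322,.145])); snap('side','s9.png'); pin('side','beaker')
im=cv2.imread('pics/s9.png')[130:280,270:450]; cv2.imwrite('pics/s9c.png',cv2.resize(im,(720,600)))
```

```text
{'t': 16.6667, 'joint_pos': [-0.2987, 0.4127, 0.6912, 1.6862, -0.285, 1.1435, 0.8687], 'dq': [-0.0012, -0.0023, 0.0001, 0.0014, 0.0009, -0.0004, 0.0008], 'effort': [-0.0538, -34.9017, 6.0423, -20.7493, 0.0071, 0.012, -0.0007], 'tool_pos': [0.5254, -0.1329, 0.1463], 'orientation': [0.5531, 0.8331, 0.0003, 0.001], 'wrist_force': [-0.5587, -0.7756, 0.2713], 'ft_torque': [-0.0071, 0.0073, -0.0282], 'grasp_force': 64.9465, 'finger_gap': 0.7452}
[[-0.388, 0.922, 0.002], [0.922, 0.388, -0.001], [-0.001, 0.002, -1.0]]
[ 1.1 -0.8  1.3]
side beaker [([0.5226, -0.1339, 0.192], 0.95), ([0.6333, 0.0504, 0.0897], 0.31)]
```

View pics/s9c.png

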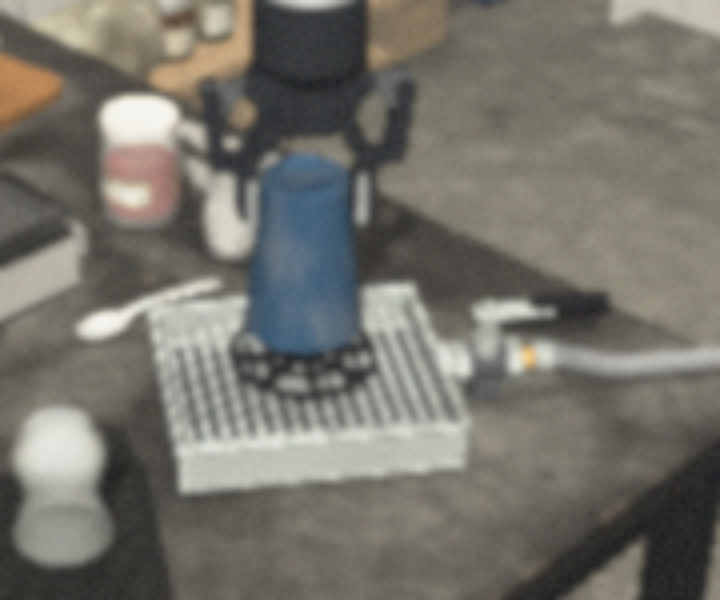

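The tumbler hovers, centred, just above the star at (305,345), and the lever at (570,300) is in line with the hose. I'll descend slowly and watch the force.

Emit:
jog_arm(increments=[[0,0,4,0,0,0,-1],[0,0,8,0,0,0,-1],[0,0,12,0,0,0,-1],[0,0,15,0,0,0,-1],[0,0,17,0,0,0,-1],[0,0,19,0,0,0,-1],[0,0,19,0,0,0,-1],[0,0,19,0,0,0,-1]])

```text
t: 17.43
tool_pos: [0.5245, -0.1323, 0.1262]
orientation: [0.553, 0.833, -0.0, -0.0]
wrist_force: [-0.2, -0.3, 0.5]
finger_gap: 0.747
grasp_force: 64.9
```

Emit:
jog_arm(increments=[[0,0,1,0,0,0,-1],[0,0,2,0,0,0,-1],[0,0,3,0,0,0,-1],[0,0,4,0,0,0,-1],[0,0,4,0,0,0,-1],[0,0,4,0,0,0,-1]])

```text
t: 17.93
tool_pos: [0.5249, -0.1325, 0.1229]
orientation: [0.553, 0.833, 0.0, 0.0]
wrist_force: [-0.7, -0.1, 3.8]
finger_gap: 0.748
grasp_force: 65.6
```

Emit:
jog_arm(increments=[[0,0,1,0,0,0,-1],[0,0,2,0,0,0,-1],[0,0,3,0,0,0,-1],[0,0,4,0,0,0,-1],[0,0,4,0,0,0,-1],[0,0,4,0,0,0,-1]])

```text
t: 18.43
tool_pos: [0.5249, -0.1326, 0.1191]
orientation: [0.553, 0.833, 0.0, 0.0]
wrist_force: [-0.9, 0.8, 6.7]
finger_gap: 0.747
grasp_force: 65.9
```

Emit:
jog_arm(increments=[[0,0,1,0,0,0,-1],[0,0,2,0,0,0,-1],[0,0,3,0,0,0,-1],[0,0,4,0,0,0,-1],[0,0,5,0,0,0,-1],[0,0,5,0,0,0,-1],[0,0,5,0,0,0,-1]])

```text
t: 19.02
tool_pos: [0.525, -0.1327, 0.1145]
orientation: [0.553, 0.833, 0.0, 0.001]
wrist_force: [-2.6, 0.9, 8.5]
finger_gap: 0.749
grasp_force: 66.2
```

Emit:
jog_arm(increments=[[0,0,1,0,0,0,-1],[0,0,2,0,0,0,-1],[0,0,3,0,0,0,-1],[0,0,3,0,0,0,-1],[0,0,3,0,0,0,-1],[0,0,3,0,0,0,-1]])

```text
t: 19.52
tool_pos: [0.525, -0.1327, 0.1119]
orientation: [0.553, 0.833, 0.0, 0.001]
wrist_force: [-3.1, 0.0, 10.9]
finger_gap: 0.751
grasp_force: 66.4
```

Emit:
jog_arm(increments=[[0,0,1,0,0,0,-1],[0,0,2,0,0,0,-1],[0,0,2,0,0,0,-1],[0,0,2,0,0,0,-1]])

```text
t: 19.85
tool_pos: [0.5252, -0.133, 0.1117]
orientation: [0.553, 0.833, 0.001, 0.001]
wrist_force: [-5.3, 1.4, 20.3]
finger_gap: 0.751
grasp_force: 67.8
```

The force jumped to 20 N with no further travel, so the plate is on its stop. I'll let it settle and check.

Emit:
jog_arm(increments=[[0,0,0,0,0,0,-1],[0,0,0,0,0,0,-1],[0,0,0,0,0,0,-1],[0,0,0,0,0,0,-1],[0,0,0,0,0,0,-1]])

```text
t: 20.27
tool_pos: [0.5252, -0.133, 0.1117]
orientation: [0.553, 0.833, 0.001, 0.001]
wrist_force: [-5.8, 1.5, 20.2]
finger_gap: 0.75
grasp_force: 67.7
```

Run:
```python
from h import *
snap('side','s10.png'); pin('side','beaker','star_top','lever_grip','tea_glass')
s=arm.state(); print(s['t'],s['tool_pos'],s['wrist_force'],s['grasp_force'])
im=cv2.imread('pics/s10.png')[130:280,270:450]; cv2.imwrite('pics/s10c.png',cv2.resize(im,(720,600)))
```

```text
side beaker [([0.5222, -0.1302, 0.1552], 0.87)]
side star_top [([0.5231, -0.1294, 0.0392], 0.44)]
side lever_grip [([0.3467, -0.2079, 0.0699], 0.52)]
side tea_glass [([0.6332, 0.0483, 0.09], 0.7)]
20.5167 [ 0.52523244 -0.13304223  0.11166085] [-5.69239142  1.07115991 19.7476486 ] 67.74566052801674
```

View pics/s10c.png

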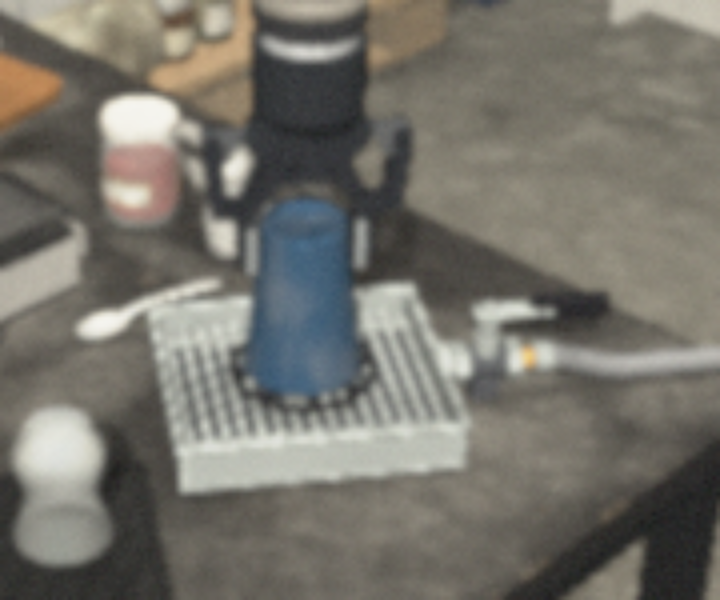

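The tumbler sits centred on the star at (305,375). The plate is down (star_top z about 0.039), the lever is open, and the tea glass is where it was. I'll hand the job in.

```bash
python3 -c "
from cell import arm
print(arm.job_done())"
```

```text
the job is handed in; nothing more can be done
None
```

I handed the job in at about 20.5 s: the valve lever is open at its stop, and the gripped, upside-down tumbler is centred on the star plate, holding it fully down with about 20 N; I touched nothing else.

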